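# Square up blanks in the corner of a board and load the carrier

### The job

First clear every wooden offcut from the squaring board into the cardboard scrap bin. Then, one at a time, slide each of the two plain metal blanks right home into the corner of the board, its long edge along the far fence and its short edge against the left-hand fence, take it up from there and lay it flat in an empty bay of the grey carrier, lengthwise in the bay, before you square the next. Leave the drilled plate in its bay and the other tools on the bench where they are.

Things in the scene. Friction and masses are not known exactly. Their poses are not given: they have to be found in the camera images.
- squaring_board: plywood squaring board, fixed to the bench, 240 (its x) x 280 (its y) x 12 mm; origin at the centre of its underside, top face 12 mm up. Two low aluminium fences, each 16 mm wide and standing 5 mm above the top face, run along its +x edge (inner face at x = +104 mm) and its +y edge (inner face at y = +124 mm) and meet in a square inside corner. A blank stands 7 mm proud of the fences, so it can be gripped above them
- corner_seat (a point): point on the board's top face, axes as the board's: where the centre of a blank's underside lies when the blank is pushed right home in the corner, with its 70 mm edge along the +x fence and its 40 mm edge along the +y fence (board frame x = 84, y = 89, z = 12 mm)
- carrier: grey tray, fixed to the bench, 224 (its x) x 102 (its y) x 11 mm; origin at the centre of its underside. Three shallow bays in a row along its x, 72 mm apart, each 52 (x) x 82 (y) mm inside, floor 6 mm above the bench; rims and ribs 5 mm above the bay floors, 20 mm of rib between neighbouring bays. It stands to the left (+y) of the board, either right beside it or beyond the bin
- carrier_bay0 (a point): centre of the floor of bay 0 (carrier x = -72 mm), axes as the carrier's. A plate lies in it with its 70 mm side along y
- carrier_bay1 (a point): centre of the floor of bay 1 (carrier x = 0 mm), axes as the carrier's. A plate lies in it with its 70 mm side along y
- carrier_bay2 (a point): centre of the floor of bay 2 (carrier x = 72 mm), axes as the carrier's. A plate lies in it with its 70 mm side along y
- scrap_bin: open cardboard scrap bin, fixed, 150 x 150 x 90 mm high, walls 4 mm; origin at the centre of its underside. It stands to the left of the board, on either side of the carrier
- blank_a: plain flat aluminium blank without holes, 40 (its x) x 70 (its y) x 12 mm, about 90 g. Its origin is the centre of its underside. Starts lying on the squaring board
- blank_b: plain flat aluminium blank without holes, 40 (its x) x 70 (its y) x 12 mm, about 90 g. Its origin is the centre of its underside. Starts lying on the squaring board
- drilled_plate_0: finished aluminium plate, like a blank but with two dark drilled holes, 40 x 70 x 12 mm; if present it lies in bay 0. Exactly one of the three finished plates is present. Its origin is the centre of its underside.
- drilled_plate_1: finished aluminium plate, like a blank but with two dark drilled holes, 40 x 70 x 12 mm; if present it lies in bay 1. Exactly one of the three finished plates is present. Its origin is the centre of its underside.
- drilled_plate_2: finished aluminium plate, like a blank but with two dark drilled holes, 40 x 70 x 12 mm; if present it lies in bay 2. Exactly one of the three finished plates is present. Its origin is the centre of its underside.
- offcut_1: pale wooden offcut on the board, 30 (x) x 46 (y) x 28 mm, 30 g. Two to four of the four offcuts are present, in any of four places. Its origin is the centre of its underside.
- offcut_2: pale wooden offcut with one pointed end (+y), 26 (x) x 53 (y, from -26 to +27) x 26 mm, 30 g; may be absent. Its origin is the centre of its underside.
- offcut_3: pale wooden offcut with a small screw hole, 34 (x) x 40 (y) x 30 mm, 30 g; may be absent. Its origin is the centre of its underside.
- offcut_4: pale wooden offcut with a notch across the middle of its top, 28 (x) x 52 (y) x 28 mm (16 mm high in the notch), 30 g; may be absent. Its origin is the centre of its underside.
- marker: loose marker pen lying on the bench to the right of the board, 17 x 132 (y) x 17 mm; leave alone
- wrench: loose combination wrench, 26 x 168 (y) x 11 mm, behind the work on the right; leave alone
- tape_roll: loose black roll of insulating tape, 65 mm across, 19 mm high, behind the board; leave alone
Not all that is in view belongs to the job. What is shaped like the offcut_2 but blue or purple is not meant.

How it is judged:
By the outcome, as a careful person would: the job done as asked, in the order asked, and still so for the second after the job is handed in, with the robot touching nothing.
Of drilled_plate_0, drilled_plate_1, drilled_plate_2 only 1 to 1 are there at a start; the rules pass over those that are not, and their reading is None.
Of offcut_1, offcut_2, offcut_3, offcut_4 only 2 to 4 are there at a start; the rules pass over those that are not, and their reading is None.
At some moment in a run one of offcut_1, offcut_2, offcut_3, offcut_4, blank_a, blank_b may be knocked a few centimetres aside while the robot is not near it.
Once in a run the grip may slacken for a moment while it holds something.
It also fails if it takes over 210 s, if anything falls off the work surface, if the arm or the gripper's body presses on something with over 40 N, if the wrist force passes 120 N, or if a joint passes its speed limit or range.

### The arm

A 6-joint arm with a two-finger parallel gripper is mounted at the origin on a cart in front of the work surface, level with it; the furniture and walls round the work are solid. World frame = base frame: x ahead of the robot, y to its left, z up, the work surface at z = 0. Lengths are in m, angles in rad, forces in N, time in s.
With the tool pointing down it reaches from about 0.25 to 0.775 m from the base axis. Payload 4 kg.
Tool frame: the origin (TCP) lies on the centre line of the jaws, within the pads' length; the fingertips stand ctrl.tip_extent ahead of it and the grasp point (between the pads) lies 3 mm ahead of it (ctrl.tip_extent is the distance from the TCP to the fingertips, in m); z points along the fingers, y is the line along which they close (so a half turn about z gives the same grasp; the last joint's range is limited). The gripper opens to 85 mm and grips with 20 to 120 N. Pads are 22 mm wide; open, the fingers measure 114 mm over their backs; the gripper's body (76 mm by 85 mm) begins 54 mm behind the grasp point. The pads swing forward as they close: fully open they stand 13 mm farther back than shut.
Start: joints at [1.043, 0.087, 1.371, -0, 1.684, -0.103], TCP at [0.227, 0.501, 0.253] pointing down, gripper open.
Joint ranges: [-3.1, 3.1], [-0.76, 2.03], [0.27, 2.55], [-1.08, 4.22], [0.17, 2.65], [-2.57, 2.57]. Speed limits (rad/s): [2.79, 2.79, 3.14, 3.14, 3.14, 3.14].

### API

Orientations are given as a unit quaternion [w, x, y, z].
In Python, from station import ctrl, imaging, order gives the robot as it stands. The module is installed in compiled form; this text tells all that it offers.
- The arm moves only by the tool play_rows, never from a script. Its argument "motion" is text: rows parted by semicolons, each of 5 numbers parted by spaces: the finger opening in mm, from 0 to 85.4, then the shift along the world's x, y, z as a fraction of full scale, then the turn about the world's z as a fraction of full scale. A call has 1 to 12 rows; each row shifts and turns the commanded pose from where the row before left it; what a row does not reach is not made up. Full scale, the value 1, is 40 mm for a shift and 4 degrees for a turn. A row lasts 1/8 s, in which the tool goes at most 62.5 mm and 10.7 degrees, less where a joint would pass 70% of its speed; a pose out of reach is approached as far as the arm can. A call with a number of a shift or a turn outside -1 to 1 is refused whole. A call with a gripper value outside its range is refused whole. The fingers move at their own pace and stop on an object; "grip_force" is the grip in N (left out, the last holds). Time passes only in rows, so rows that do not move let the fingers close. It gives the time, the measured TCP pose, the force, the opening and the grip force at its end, in the units of the state.
- ctrl.state(): the state, without advancing time (a new reading comes with each control period).
- imaging.grab_frame(name): name is "side" or "top" or "wrist"; returns the picture (480x640x3 uint8, red, green, blue); there is no depth.
- imaging.camera_info(name): a dict with "K" (3x3 intrinsics, pixels), "R" (3x3) and "t" (3): a world point X has camera coordinates R X + t; the wrist camera has in their place "mount" (4x4, takes a point from camera to tool coordinates, whose origin is the TCP and whose axes are the flange's). Camera axes: x right, y down, z forward; pixel columns grow to the right and rows downward; lengths in m; the calibration is good to about 2 mm. A picture is of the moment at which its call begins: read the wrist's pose just before it. camera_info takes no time and is no camera call.
- order.hand_in(): hands the job in; it is judged then, once.
The state is a dict: "t": time; "joints": joint angles; "qd": joint speeds; "joint_torque": joint torques, N m; "position": TCP position; "tcp_rot": TCP orientation; "wrist_force": force on the tool from outside, world axes, zero at the start; "ft_torque": the same for the moment, N m; "gripper_width": opening from 0.0 (shut) to 1.0 (fully open); "grasp_force": force on a finger pad.
Only numpy, scipy, OpenCV 4.12 (cv2) and the standard library are available. Lean on these libraries where they do the work, as an engineer would, in place of code of your own. Each camera call takes 0.05 s, during which the arm holds its last target. There are 200 camera calls.

## Working session

There is one attempt and no reset: what is moved stays moved. The work goes in short steps, Python scripts to look and compute and a tool call to move; the robot and the scene stay as the last step left them, time stands still between calls to the robot, and variables do not carry over. Pictures are saved under pics/ and viewed, at most 14 in all, crops included, and the job is handed in when it is done.

Besides the shell and the picture viewer there is one more tool, called after ">>>" as name(argument=value, ...) on one line, values as JSON. play_rows: Moves the arm, as the interface text tells. Shift numbers are shares of 40 mm and turn numbers shares of 4 degrees, none past 1 either way. Its arguments: {"type":"object","properties":{"motion":{"type":"string"},"grip_force":{"type":"number"}},"required":["motion"]}

```bash
mkdir -p pics; cat > h.py <<'E'
import numpy as np, cv2
from station import ctrl, imaging, order
def grab(n,f=None):
    im=imaging.grab_frame(n)
    if f: cv2.imwrite('pics/'+f,im[:,:,::-1])
    return im
def ray(n,uv,z):
    c=imaging.camera_info(n);K=np.array(c['K']);R=np.array(c['R']);t=np.array(c['t'])
    o=-R.T@t; d=R.T@np.linalg.inv(K)@np.array([uv[0],uv[1],1.])
    return o+d*(z-o[2])/d[2]
def proj(n,X):
    c=imaging.camera_info(n);p=np.array(c['K'])@(np.array(c['R'])@np.array(X)+np.array(c['t']));return p[:2]/p[2]
E
python3 - <<'E'
from h import *
grab('top','top0.png');grab('side','side0.png')
s=ctrl.state();print(s,ctrl.tip_extent)
for n in('top','side'):
    c=imaging.camera_info(n);print(n,c['K'],-np.array(c['R']).T@c['t'],c['R'])
print(imaging.camera_info('wrist'))
E
```

```text
{'t': 0.1, 'joints': array([ 1.04289420e+00,  8.79011531e-02,  1.37214109e+00,  1.22640750e-05,
        1.68357756e+00, -1.03101332e-01]), 'qd': array([-0.00094894, -0.00209365, -0.00414133,  0.00073482, -0.00052954,
        0.00127542]), 'joint_torque': array([ 2.54980441e-03, -3.53013825e+01, -3.14219570e+01, -7.40475321e-05,
        7.95000640e-03, -5.68451441e-06]), 'position': array([0.22647226, 0.50076277, 0.25222589]), 'tcp_rot': array([-3.20298535e-04,  2.10806182e-01,  9.77527353e-01, -9.61654398e-04]), 'wrist_force': array([ 0.68300133,  0.29531001, -1.04161526]), 'ft_torque': array([ 0.00589491, -0.03912457,  0.0189103 ]), 'grasp_force': 0.0, 'gripper_width': 0.9958027366779126} 0.022
top [[585.56536426   0.         319.95573035]
 [  0.         585.56536426 235.77798188]
 [  0.           0.           1.        ]] [ 0.44656503 -0.0491083   1.52057635] [[-0.02985536 -0.99950513  0.00990762]
 [-0.99474376  0.02873894 -0.09827978]
 [ 0.09794641 -0.01278972 -0.9951095 ]]
side [[505.83259424   0.         318.34719591]
 [  0.         505.83259424 237.21079549]
 [  0.           0.           1.        ]] [ 0.91855323 -0.51330486  1.11984641] [[ 0.79844907  0.60204613 -0.00442067]
 [ 0.53321543 -0.71053545 -0.45915213]
 [-0.2795718   0.36425242 -0.88834666]]
{'K': array([[369.59128761,   0.        , 318.51379705],
       [  0.        , 369.59128761, 240.04925103],
       [  0.        ,   0.        ,   1.        ]]), 'mount': array([[-1.83496057e-04, -9.62234090e-01, -2.72223294e-01,
         6.80366921e-02],
       [ 9.99999955e-01, -1.11883227e-04, -2.78588185e-04,
         7.50200408e-04],
       [ 2.37609828e-04, -2.72223332e-01,  9.62234068e-01,
        -1.21252105e-01],
       [ 0.00000000e+00,  0.00000000e+00,  0.00000000e+00,
         1.00000000e+00]])}
```

View pics/top0.png

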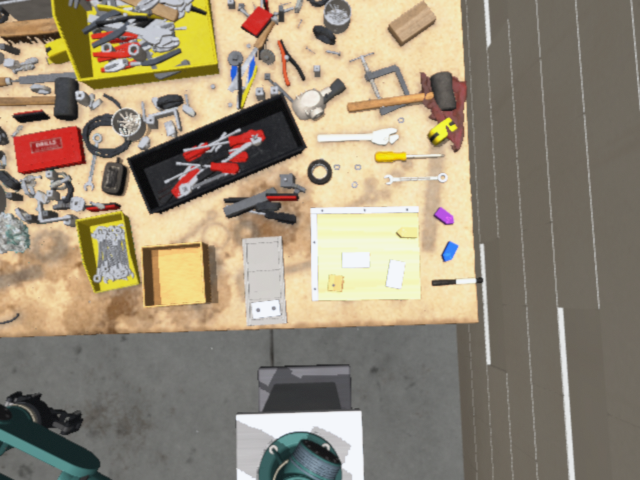

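View pics/side0.png

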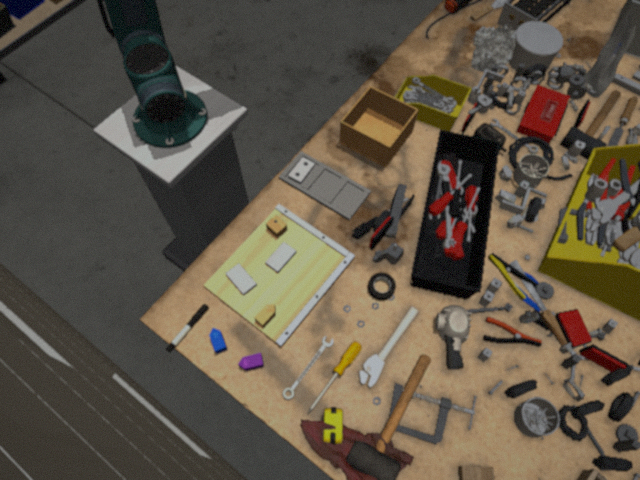

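Top view: the board spans about (312,207)–(420,300). Pale wooden offcuts lie on it at (407,232), with a pointed end, and at (336,283), with a screw hole. The blanks are at (356,260) and (395,274). The carrier is at (264,280) with the drilled plate in its near bay (265,309), and the bin is at (177,275). The pointed blue and purple pieces at (449,251) and (443,215) are off the board and not meant, and neither is the far block at (412,22). Next I'll measure and confirm in an enlarged crop.

```bash
python3 - <<'E'
from h import *
im=cv2.imread('pics/top0.png')
print('tcp proj',proj('top',[.226,.5,.25]),proj('top',[0,0,0]))
c=cv2.resize(im[195:335,130:430],None,fx=2.66,fy=2.66,interpolation=cv2.INTER_CUBIC)
cv2.imwrite('pics/crop0.png',c)
for p in [(312,207),(420,207),(420,300),(312,300)]: print('board',p,ray('top',p,.014)[:2].round(3))
for p in [(245,238),(281,236),(286,322),(247,324)]: print('car',p,ray('top',p,.011)[:2].round(3))
for p in [(144,246),(205,242),(211,300),(145,306)]: print('bin',p,ray('top',p,.09)[:2].round(3))
hsv=cv2.cvtColor(im,cv2.COLOR_BGR2HSV)
for nm,p in dict(o2=(407,232),o3=(332,286),ba=(356,260),bb=(395,274),bd=(370,225)).items(): print(nm,hsv[p[1],p[0]])
E
```

```text
tcp proj [ 57.03954047 406.39511621] [299.69620434 473.01893245]
board (312, 207) [ 0.671 -0.05 ]
board (420, 207) [ 0.663 -0.331]
board (420, 300) [ 0.422 -0.32 ]
board (312, 300) [ 0.43  -0.043]
car (245, 238) [0.595 0.125]
car (281, 236) [0.597 0.032]
car (286, 322) [0.377 0.025]
car (247, 324) [0.375 0.124]
bin (144, 246) [0.575 0.363]
bin (205, 242) [0.58  0.214]
bin (211, 300) [0.439 0.201]
bin (145, 306) [0.429 0.361]
o2 [ 28  84 245]
o3 [ 25  80 220]
ba [107   7 251]
bb [107   7 251]
bd [ 32  54 247]
```

View pics/crop0.png

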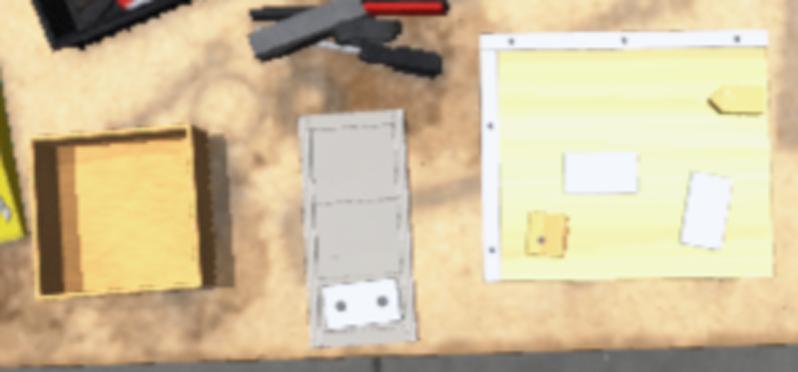

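The crop confirms it: offcut_2 (pointed, pale wood) is at top right of the board and offcut_3 (screw hole) at lower left. The two plain blanks are in the middle and on the right, and the drilled plate is in the near bay.

```bash
cat >> h.py <<'E'
def rects(n,im,mask,z,amin=60,amax=1e5,box=None):
    """min-area rects of mask blobs, turned to world at height z: centre, size, yaw(deg) of long side"""
    out=[]
    for c in cv2.findContours(mask.astype(np.uint8),cv2.RETR_EXTERNAL,cv2.CHAIN_APPROX_NONE)[0]:
        if not amin<cv2.contourArea(c)<amax: continue
        W=np.array([ray(n,p[0],z)[:2] for p in c],np.float32)*1000
        (cx,cy),_,_=r=cv2.minAreaRect(W)
        b=cv2.boxPoints(r);e0,e1=b[1]-b[0],b[2]-b[1]
        L=e0 if np.hypot(*e0)>np.hypot(*e1) else e1
        a=np.degrees(np.arctan2(L[1],L[0]))%180
        out.append((np.round([cx,cy],1).tolist(),sorted(np.round([np.hypot(*e0),np.hypot(*e1)],1).tolist()),round(float(a),1),c.reshape(-1,2).mean(0).round().tolist()))
    return out
def hsvof(im): return cv2.cvtColor(im,cv2.COLOR_RGB2HSV)
def sub(m,x0,x1,y0,y1):
    k=np.zeros_like(m);k[y0:y1,x0:x1]=m[y0:y1,x0:x1];return k
E
python3 - <<'E'
from h import *
im=cv2.imread('pics/top0.png')[:,:,::-1].copy();h=hsvof(im)
w=(h[...,1]<25)&(h[...,2]>215)
print('blanks',rects('top',im,sub(w,322,420,215,298),.024))
print('fence',rects('top',im,sub(w,300,425,195,305),.017))
print('plate',rects('top',im,sub(w,245,290,295,325),.018))
y=(h[...,1]>72)
print('off',rects('top',im,sub(y,322,418,217,297),.027,amin=30))
b=sub((h[...,2]>200)&(h[...,1]<85),305,425,195,305)
b=cv2.morphologyEx(b.astype(np.uint8),cv2.MORPH_OPEN,np.ones((9,9)))
print('board',rects('top',im,b,.013,amin=3000))
g=sub((h[...,1]<40),238,292,228,330)
g=cv2.morphologyEx(g.astype(np.uint8),cv2.MORPH_OPEN,np.ones((7,7)))
print('carrier',rects('top',im,g,.011,amin=1500))
E
```

```text
blanks [([490.7, -257.6], [41.20000076293945, 70.9000015258789], 168.0, [395.0, 274.0]), ([529.0, -157.5], [41.0, 69.4000015258789], 88.3, [355.0, 259.0])]
fence [([490.9, -258.6], [41.400001525878906, 71.19999694824219], 168.0, [395.0, 274.0]), ([529.4, -158.0], [41.20000076293945, 69.69999694824219], 88.3, [355.0, 259.0]), ([548.1, -183.3], [239.1999969482422, 280.8999938964844], 89.2, [342.0, 231.0])]
plate [([411.5, 76.0], [41.20000076293945, 70.9000015258789], 94.9, [265.0, 309.0])]
off [([471.2, -104.0], [42.599998474121094, 43.70000076293945], 171.2, [335.0, 283.0]), ([595.8, -288.2], [28.399999618530273, 54.0], 87.4, [407.0, 233.0])]
board [([557.4, -183.9], [282.6000061035156, 310.0], 88.3, [371.0, 248.0])]
carrier [([484.7, 78.9], [102.80000305175781, 223.89999389648438], 2.0, [264.0, 281.0])]
```

>>> play_rows(motion="85 .38 -.94 -.1 -1;85 .38 -.94 -.1 -1;85 .38 -.94 -.1 -1;85 .38 -.94 -.1 -1;85 .38 -.94 -.1 -1;85 .38 -.94 -.1 -1;85 .38 -.94 -.1 -1;85 .38 -.94 -.1 -1;85 .38 -.94 -.1 -1;85 .38 -.94 -.1 -1;85 .38 -.94 -.1 -1;85 .38 -.94 -.1 -1", grip_force=40)

```text
t: 1.6
position: [0.4091, 0.0486, 0.2048]
tcp_rot: [-0.0, 0.591, 0.807, -0.0]
wrist_force: [-0.1, 0.9, -0.3]
gripper_width: 0.999
grasp_force: 0.0
```

>>> play_rows(motion="85 .38 -.94 -.1 -1;85 .38 -.94 -.1 -1;85 .38 -.94 -.1 -1;85 .38 -.94 -.1 -1;85 0 0 0 0;85 0 0 0 0")

```text
t: 2.35
position: [0.4695, -0.1, 0.1889]
tcp_rot: [-0.001, 0.697, 0.717, -0.0]
wrist_force: [-0.3, 0.6, 1.3]
gripper_width: 0.992
grasp_force: 0.0
```

```bash
cat >> h.py <<'E'
from scipy.spatial.transform import Rotation as Ro
def pose():
    s=ctrl.state();w,x,y,z=s['tcp_rot'];R=Ro.from_quat([x,y,z,w]).as_matrix()
    return s,R,np.array(s['position'])
def closeang(R): return np.degrees(np.arctan2(R[1,1],R[0,1]))
def wgrab(f=None):
    "wrist picture plus a ray function of the pixel and height"
    s,R,p=pose();c=imaging.camera_info('wrist');M=np.array(c['mount']);K=np.array(c['K'])
    im=grab('wrist',f)
    T=np.eye(4);T[:3,:3]=R;T[:3,3]=p;T=T@M
    def wr(uv,z):
        d=T[:3,:3]@np.linalg.inv(K)@np.array([uv[0],uv[1],1.]);return T[:3,3]+d*(z-T[2,3])/d[2]
    return im,wr,s,R,p
def wrects(im,wr,mask,z,amin=300):
    global ray
    old=ray; ray=lambda n,uv,z: wr(uv,z)
    try: return rects('w',im,mask,z,amin)
    finally: ray=old
E
python3 - <<'E'
from h import *
im,wr,s,R,p=wgrab('w1.png');print(p,closeang(R),s['t'])
E
```

```text
[ 0.46945396 -0.10000931  0.18885706] 1.6751280896075786 2.35
```

View pics/w1.png

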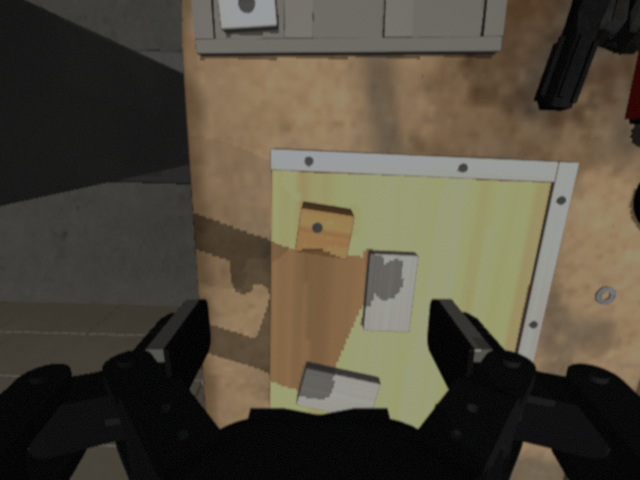

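Wrist view: offcut_3's top face is at about (299–353, 207–257), rotated about 10°. Blank A is at (391,291), blank B at (340,388), and the left fence runs along row 165.

```bash
python3 - <<'E'
from h import *
im,wr,s,R,p=wgrab();h=hsvof(im)
c=im[190:275,285:370];hh=hsvof(c)
m=sub((h[...,0]<22)&(h[...,1]>95),270,380,185,270)
print('tophalf',[h[230,325],h[262,320],h[280,300],h[207,330],h[190,330]])
print(wrects(im,wr,m,.042))
cv2.imwrite('pics/c1.png',cv2.resize(im[190:275,280:365,::-1],None,fx=5,fy=5,interpolation=cv2.INTER_CUBIC))
E
```

```text
tophalf [array([ 17, 126, 150], dtype=uint8), array([ 16, 121, 118], dtype=uint8), array([ 16, 117, 122], dtype=uint8), array([ 17, 131,  66], dtype=uint8), array([ 29,  81, 152], dtype=uint8)]
[([470.8, -103.0], [53.0, 75.0999984741211], 1.7, [319.0, 244.0])]
```

View pics/c1.png

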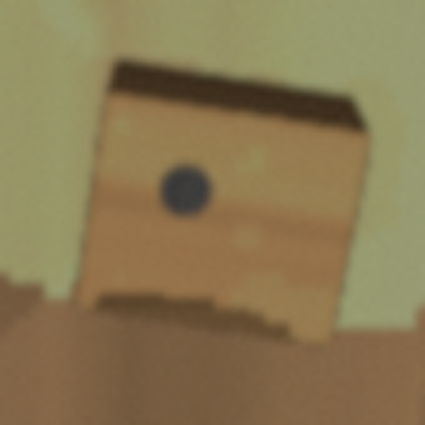

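The crop shows the top face corners at (302,209), (354,216), (346,258) and (296,251).

```bash
python3 - <<'E'
from h import *
im,wr,s,R,p=wgrab()
P=np.array([wr(q,.042)[:2] for q in [(301.6,208.6),(353.6,216.4),(345.6,258.4),(295.6,250.6)]])
print(P.round(4),P.mean(0),[(np.hypot(*d),np.degrees(np.arctan2(d[1],d[0]))) for d in (P[1]-P[0],P[2]-P[1])])
E
```

```text
[[ 0.4577 -0.0825]
 [ 0.4964 -0.0872]
 [ 0.4921 -0.1202]
 [ 0.4537 -0.1151]] [ 0.47495399 -0.1012352 ] [(np.float64(0.03894797923919434), np.float64(-6.927057493096205)), (np.float64(0.03326582094661432), np.float64(-97.3946922405887))]
```

>>> play_rows(motion="62 .07 -.02 -.5 -1;62 .07 -.01 -.8 -1;62 0 0 -.8 -.2;62 0 0 -.8 0;62 0 0 -.5 0;62 0 0 -.3 0;62 0 0 0 0;30 0 0 0 0;30 0 0 0 0;30 0 0 0 0;30 0 0 0 0", grip_force=40)

```text
t: 3.88
position: [0.4766, -0.102, 0.0428]
tcp_rot: [0.001, 0.75, 0.662, 0.001]
wrist_force: [0.5, 0.2, 6.4]
gripper_width: 0.458
grasp_force: 42.7
```

>>> play_rows(motion="30 0 0 .5 0;30 0 0 1 0;30 0 0 1 0;30 0 .3 .8 0;30 .08 .95 .2 0;30 .08 .95 0 0;30 .08 .95 0 0;30 .08 .95 0 0;30 .08 .95 0 0;30 .08 .95 0 0;30 .08 .95 0 0;30 .08 .95 0 0")

```text
t: 5.38
position: [0.5008, 0.2154, 0.1808]
tcp_rot: [-0.0, 0.75, 0.662, -0.0]
wrist_force: [0.4, -0.4, -0.4]
gripper_width: 0.455
grasp_force: 42.0
```

>>> play_rows(motion="30 .08 .95 0 0;30 0 .8 -.3 0;30 0 0 -.8 0;30 0 0 -.8 0;30 0 0 0 0;60 0 0 0 0;60 0 0 0 0;60 0 0 0 0;60 0 0 .9 0;60 0 0 .9 0;60 0 0 .2 0")

```text
t: 6.75
position: [0.5059, 0.285, 0.1895]
tcp_rot: [0.001, 0.75, 0.662, 0.004]
wrist_force: [0.4, -0.1, -0.2]
gripper_width: 0.705
grasp_force: 0.0
```

```bash
python3 - <<'E'
from h import *
s,R,p=pose();print(p,closeang(R),s['t'])
im=grab('side','s1.png')
im=grab('top','t1.png');h=hsvof(im)
y=(h[...,1]>72)
print('off',rects('top',im,sub(y,322,418,217,297),.027,amin=30))
w=(h[...,1]<25)&(h[...,2]>215)
print('blanks',rects('top',im,sub(w,322,420,215,298),.024))
a=cv2.imread('pics/s1.png')[40:340,200:420];a=cv2.resize(a,None,fx=2,fy=2)
cv2.imwrite('pics/s1c.png',a)
E
```

```text
[0.50589541 0.28496638 0.18952047] -7.148352440977548 6.75
off [([595.8, -288.2], [28.399999618530273, 54.0], 87.4, [407.0, 233.0])]
blanks [([490.7, -257.6], [41.20000076293945, 70.9000015258789], 168.0, [395.0, 274.0]), ([529.0, -157.5], [41.0, 69.4000015258789], 88.3, [355.0, 259.0])]
```

View pics/s1c.png

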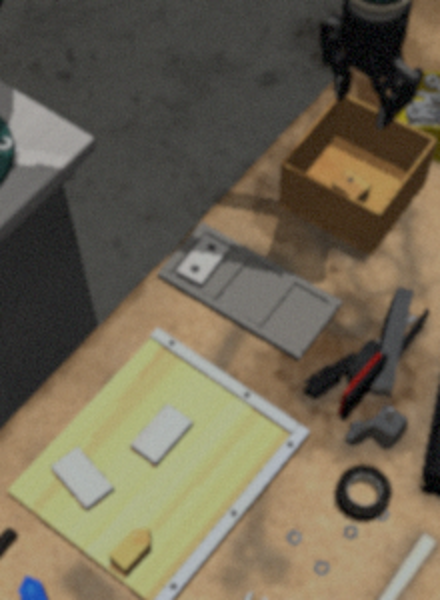

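Offcut_3 is in the bin, seen at (355,185) in the crop. Next is offcut_2.

>>> play_rows(motion="60 .15 -.95 0 1;60 .15 -.95 0 .1;60 .15 -.95 0 0;60 .15 -.95 0 0;60 .15 -.95 0 0;60 .15 -.95 0 0;60 .15 -.95 0 0;60 .15 -.95 0 0;60 .15 -.95 0 0;60 .15 -.95 0 0;55 .15 -.95 0 0;55 .15 -.95 0 0")

```text
t: 8.35
position: [0.5754, -0.1726, 0.1827]
tcp_rot: [-0.002, 0.724, 0.69, -0.001]
wrist_force: [0.8, 0.1, -0.4]
gripper_width: 0.647
grasp_force: 0.0
```

>>> play_rows(motion="50 .15 -.95 0 0;50 .15 -.95 0 0;50 .15 -.95 -.2 0;50 0 -.07 -.8 0;50 0 0 -.9 0;50 0 0 -.9 0;50 0 0 -.6 0;50 0 0 -.3 0;15 0 0 0 0;15 0 0 0 0;15 0 0 0 0;15 0 0 0 0")

```text
t: 9.85
position: [0.5948, -0.2887, 0.0385]
tcp_rot: [0.001, 0.724, 0.69, 0.0]
wrist_force: [0.4, 0.0, -0.6]
gripper_width: 0.292
grasp_force: 45.1
```

>>> play_rows(motion="15 0 0 .5 0;15 0 0 1 0;15 0 0 1 0;15 0 .3 1 0;15 -.15 .95 .2 0;15 -.15 .95 0 0;15 -.15 .95 0 0;15 -.15 .95 0 0;15 -.15 .95 0 0;15 -.15 .95 0 0;15 -.15 .95 0 0;15 -.15 .95 0 0")

```text
t: 11.35
position: [0.5463, 0.0287, 0.1875]
tcp_rot: [0.001, 0.724, 0.69, 0.001]
wrist_force: [0.2, 0.1, -0.2]
gripper_width: 0.293
grasp_force: 45.2
```

>>> play_rows(motion="15 -.15 .95 0 0;15 -.15 .95 0 0;15 -.15 .95 0 0;15 -.15 .95 0 0;15 -.15 .95 0 0;15 -.15 .95 0 0;15 -.15 .95 0 0;15 0 0 -.8 0;15 0 0 -.9 0;15 0 0 0 0;50 0 0 0 0;50 0 0 0 0")

```text
t: 12.85
position: [0.5057, 0.294, 0.1203]
tcp_rot: [0.001, 0.724, 0.69, 0.002]
wrist_force: [0.2, -0.5, 0.4]
gripper_width: 0.585
grasp_force: 0.0
```

>>> play_rows(motion="50 0 0 .9 0;50 0 0 .8 0;50 .2 -.8 0 0;50 .2 -1 0 0;50 0 -1 0 0;50 0 -1 0 0;50 0 -1 0 0;50 0 -1 0 0;50 0 0 0 0")

```text
t: 13.98
position: [0.521, 0.0591, 0.1873]
tcp_rot: [0.001, 0.725, 0.688, 0.001]
wrist_force: [0.1, -0.1, 0.4]
gripper_width: 0.583
grasp_force: 0.0
```

```bash
python3 - <<'E'
from h import *
s,R,p=pose();print(p,closeang(R),s['t'])
im=grab('top','t2.png');h=hsvof(im)
print('off',rects('top',im,sub(h[...,1]>72,322,418,217,297),.027,amin=30))
w=(h[...,1]<25)&(h[...,2]>215)
print('blanks',rects('top',im,sub(w,322,420,215,298),.024))
s=grab('side','s2.png')
cv2.imwrite('pics/s2c.png',np.hstack([cv2.resize(s[60:200,280:440,::-1],(400,350)),cv2.resize(im[200:330,130:290,::-1],(400,350))]))
E
```

```text
[0.52099172 0.05913349 0.18730738] -2.9912718788398283 13.975
off [([495.4, -85.9], [30.5, 111.9000015258789], 178.3, [327.0, 275.0])]
blanks [([490.6, -257.6], [41.20000076293945, 71.5999984741211], 168.2, [395.0, 273.0]), ([529.0, -157.5], [41.0, 69.4000015258789], 88.3, [356.0, 260.0]), ([557.6, -275.4], [7.699999809265137, 87.4000015258789], 88.3, [401.0, 248.0]), ([579.0, -145.1], [6.599999904632568, 144.0], 89.6, [350.0, 241.0])]
```

View pics/s2c.png

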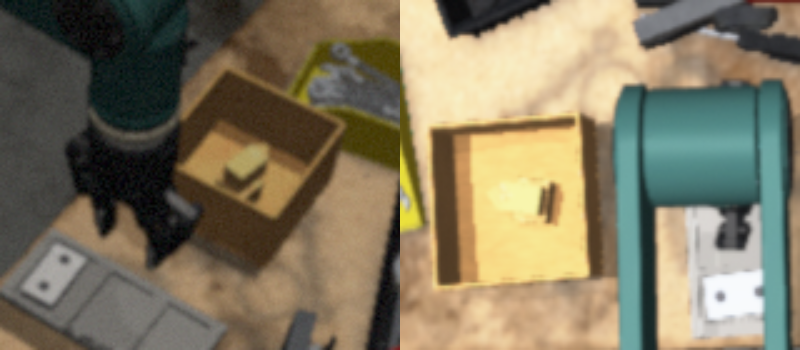

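Both offcuts are in the bin. Now I'll hover near the corner to fit the fence lines and blank A.

>>> play_rows(motion="85 .25 -.87 .1 .3;85 .25 -.87 .1 0;85 .25 -.87 .1 0;85 .25 -.87 .1 0;85 .25 -.87 .1 0;85 .25 -.87 0 0;85 0 0 0 0;85 0 0 0 0")

```text
t: 15.08
position: [0.5806, -0.1459, 0.2055]
tcp_rot: [-0.0, 0.716, 0.698, 0.0]
wrist_force: [-0.1, -0.4, 0.4]
gripper_width: 0.992
grasp_force: 0.0
```

```bash
python3 - <<'E'
from h import *
im,wr,s,R,p=wgrab('w2.png');print(p,closeang(R),s['t'])
E
```

```text
[ 0.580582   -0.1458542   0.20549129] -1.4584538534203297 15.075
```

View pics/w2.png

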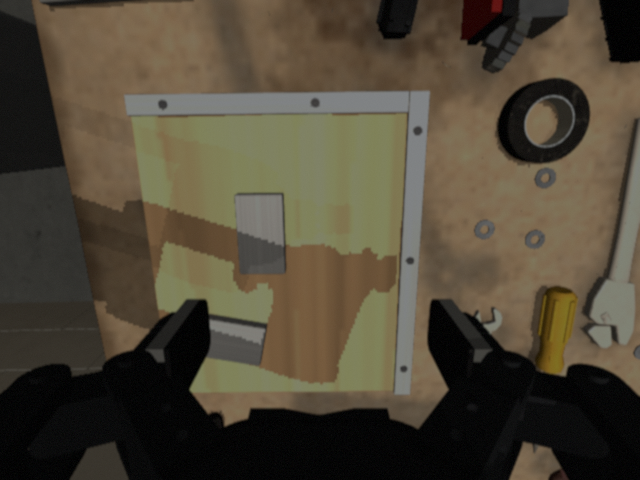

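The view shows the left fence along row ~104, the far fence at columns 400–415, blank A at (260,234) and blank B near (237,340).

```bash
cat >> h.py <<'E'
def fitline(P):
    vx,vy,x,y=cv2.fitLine(np.array(P,np.float32)*1000,cv2.DIST_HUBER,0,.01,.01).ravel()
    return (x,y),np.degrees(np.arctan2(vy,vx))%180
E
python3 - <<'E'
from h import *
im,wr,s,R,p=wgrab();h=hsvof(im);S=h[...,1].astype(int)
print([S[103,250],S[140,250],S[200,413],S[200,380],S[210,260],S[125,407]])
t=45
A=[];B=[]
for u in range(160,395,3):
    r=np.nonzero(S[103:140,u]>t)[0]
    if len(r): A.append(wr((u,103+r[0]-.5),.015)[:2])
for v in range(135,380,3):
    r=np.nonzero(S[v,409-int((v-135)*.04)::-1]>t)[0]
    if len(r): B.append(wr((409-int((v-135)*.04)-r[0]+.5,v),.015)[:2])
print('left',fitline(A),len(A));print('far',fitline(B),len(B))
m=sub(S<t,220,300,180,285);print('A',wrects(im,wr,m,.024))
m=sub(S<t,200,290,300,380);print('B',wrects(im,wr,m,.024))
E
```

```text
[np.int64(8), np.int64(65), np.int64(6), np.int64(74), np.int64(12), np.int64(64)]
left ((np.float32(522.26245), np.float32(-58.433838)), np.float32(179.19629)) 79
far ((np.float32(653.4861), np.float32(-185.21375)), np.float32(89.20674)) 82
A [([532.1, -156.0], [40.099998474121094, 69.4000015258789], 89.0, [261.0, 233.0])]
B [([500.5, -255.8], [43.79999923706055, 54.29999923706055], 167.6, [233.0, 340.0])]
```

>>> play_rows(motion="50 -.6 -.12 -.7 .16;50 -.6 -.12 -.8 0;50 0 0 -.9 0;50 0 0 -.8 0;50 0 0 -.6 0;50 0 0 -.3 0;50 0 0 0 0;50 0 0 0 0")

```text
t: 16.18
position: [0.5333, -0.1569, 0.0428]
tcp_rot: [0.001, 0.712, 0.702, 0.001]
wrist_force: [-0.0, 0.1, 0.0]
gripper_width: 0.586
grasp_force: 0.0
```

>>> play_rows(motion="50 0 0 -.05 0;50 0 0 -.05 0;50 0 0 0 0")

```text
t: 16.55
position: [0.5322, -0.1569, 0.0373]
tcp_rot: [0.0, 0.713, 0.702, 0.0]
wrist_force: [0.2, 0.6, -0.9]
gripper_width: 0.586
grasp_force: 0.0
```

>>> play_rows(motion="50 0 0 -.05 0;50 0 0 0 0")

```text
t: 16.8
position: [0.5321, -0.1568, 0.0351]
tcp_rot: [-0.0, 0.713, 0.702, -0.0]
wrist_force: [-0.3, -0.9, 0.2]
gripper_width: 0.589
grasp_force: 0.0
```

>>> play_rows(motion="50 0 0 -.05 0;50 0 0 0 0")

```text
t: 17.05
position: [0.5321, -0.1568, 0.033]
tcp_rot: [-0.0, 0.713, 0.702, -0.0]
wrist_force: [-0.3, 0.6, 0.2]
gripper_width: 0.585
grasp_force: 0.0
```

>>> play_rows(motion="50 0 0 -.05 0;50 0 0 0 0")

```text
t: 17.3
position: [0.5322, -0.1569, 0.0312]
tcp_rot: [-0.0, 0.713, 0.702, -0.0]
wrist_force: [0.1, 0.2, 0.2]
gripper_width: 0.585
grasp_force: 0.0
```

>>> play_rows(motion="50 0 0 -.03 0;50 0 0 0 0")

```text
t: 17.55
position: [0.5323, -0.1569, 0.031]
tcp_rot: [0.0, 0.713, 0.702, 0.0]
wrist_force: [-2.5, 0.2, 5.1]
gripper_width: 0.583
grasp_force: 2.6
```

>>> play_rows(motion="50 0 0 -.03 0;50 0 0 0 0")

```text
t: 17.8
position: [0.5324, -0.1569, 0.031]
tcp_rot: [0.0, 0.713, 0.702, 0.0]
wrist_force: [-4.8, 1.4, 11.0]
gripper_width: 0.582
grasp_force: 5.4
```

>>> play_rows(motion="50 0 0 .25 0;50 0 0 0 0;30 0 0 0 0;30 0 0 0 0;30 0 0 0 0;30 0 0 0 0", grip_force=30)

```text
t: 18.55
position: [0.5325, -0.157, 0.0391]
tcp_rot: [0.0, 0.713, 0.702, 0.0]
wrist_force: [0.2, -1.0, 3.8]
gripper_width: 0.45
grasp_force: 30.8
```

>>> play_rows(motion="30 .4 .25 0 0;30 .5 .3 0 0;30 .5 .3 0 0;30 .5 .3 0 0;30 .4 .25 0 0;30 .1 .03 0 0;30 0 0 0 0")

```text
t: 19.42
position: [0.628, -0.0994, 0.0392]
tcp_rot: [-0.001, 0.712, 0.702, -0.0]
wrist_force: [-2.2, -0.1, 5.6]
gripper_width: 0.454
grasp_force: 31.0
```

>>> play_rows(motion="30 .07 .05 0 0;30 0 0 0 0")

```text
t: 19.68
position: [0.6304, -0.0982, 0.0392]
tcp_rot: [-0.0, 0.713, 0.701, -0.001]
wrist_force: [-3.7, -0.8, 5.4]
gripper_width: 0.453
grasp_force: 31.0
```

>>> play_rows(motion="30 .05 .03 0 0;30 0 0 0 0")

```text
t: 19.92
position: [0.6323, -0.0972, 0.0392]
tcp_rot: [-0.0, 0.713, 0.701, -0.001]
wrist_force: [-3.1, -1.8, 6.3]
gripper_width: 0.452
grasp_force: 31.0
```

>>> play_rows(motion="30 .05 .03 0 0;30 0 0 0 0")

```text
t: 20.18
position: [0.6336, -0.0965, 0.0392]
tcp_rot: [-0.001, 0.713, 0.701, -0.002]
wrist_force: [-5.6, -2.4, 7.9]
gripper_width: 0.453
grasp_force: 31.1
```

>>> play_rows(motion="30 .05 .03 0 0;30 0 0 0 0")

```text
t: 20.42
position: [0.6338, -0.0964, 0.0393]
tcp_rot: [-0.001, 0.713, 0.701, -0.004]
wrist_force: [-10.5, -5.1, 10.0]
gripper_width: 0.453
grasp_force: 31.4
```

>>> play_rows(motion="30 -.03 .05 0 0;30 0 0 0 0")

```text
t: 20.68
position: [0.6336, -0.0955, 0.0392]
tcp_rot: [0.0, 0.713, 0.701, -0.004]
wrist_force: [-7.1, -6.7, 8.0]
gripper_width: 0.45
grasp_force: 31.1
```

>>> play_rows(motion="30 0 .05 0 0;30 0 0 0 0")

```text
t: 20.92
position: [0.6337, -0.0951, 0.0392]
tcp_rot: [0.001, 0.713, 0.701, -0.005]
wrist_force: [-6.6, -12.1, 6.4]
gripper_width: 0.451
grasp_force: 31.1
```

>>> play_rows(motion="30 .06 .03 0 0;30 0 0 0 0;30 .03 0 0 0;30 0 0 0 0")

```text
t: 21.42
position: [0.634, -0.095, 0.0393]
tcp_rot: [-0.001, 0.713, 0.701, -0.008]
wrist_force: [-16.8, -13.5, 13.1]
gripper_width: 0.456
grasp_force: 31.6
```

```bash
python3 - <<'E'
from h import *
s,R,p=pose();print(p,closeang(R),s['wrist_force'],s['t'])
a=grab('side')
b,wr,*_=wgrab()
cv2.imwrite('pics/seat.png',np.hstack([cv2.resize(a[200:320,260:380,::-1],(400,400),interpolation=cv2.INTER_CUBIC),cv2.resize(b[::,120:600,::-1],(400,400))]))
E
```

```text
[ 0.63397621 -0.09504818  0.03928638] -0.9895894797010629 [-16.7887703  -13.49850724  13.11281641] 21.425
```

View pics/seat.png

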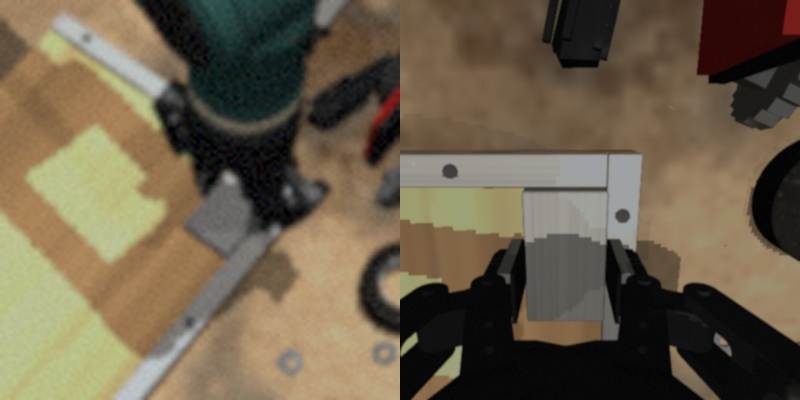

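The seat view shows the blank flush against both fences, with its edges at row 188 and column 607 of the right panel. Now I'll lift it and look at the carrier on the way.

>>> play_rows(motion="30 -.04 -.04 0 0;30 0 0 0 0;30 0 0 .2 0;30 0 0 .4 0;30 0 0 .7 0;30 0 0 1 0;30 -.2 .3 .7 0;30 -.5 .7 0 0;30 -.5 .7 0 0;30 -.5 .7 0 0;30 -.2 .3 0 0;30 0 0 0 0", grip_force=60)

```text
t: 23.02
position: [0.5618, 0.0181, 0.1589]
tcp_rot: [0.0, 0.712, 0.702, 0.0]
wrist_force: [-0.2, -0.2, -0.8]
gripper_width: 0.442
grasp_force: 61.8
```

```bash
python3 - <<'E'
from h import *
im,wr,s,R,p=wgrab('w3.png');print(p,closeang(R),s['gripper_width'],s['t'])
E
```

```text
[0.56179331 0.01810646 0.15894861] -0.815967132918361 0.44182383844463696 23.025
```

View pics/w3.png

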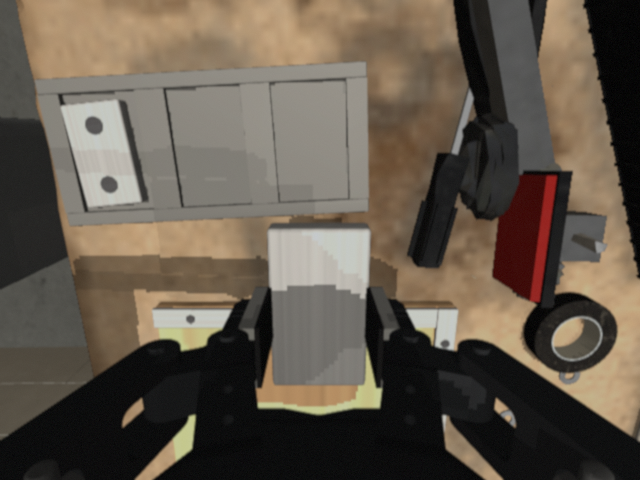

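The held blank is at (318,305) and level. The carrier corners are at (37,80), (366,63), (368,212) and (70,227), with empty bays at (207,145) and (312,140).

```bash
python3 - <<'E'
from h import *
im,wr,s,R,p=wgrab();h=hsvof(im)
P=np.array([wr(q,.011)[:2]*1000 for q in [(37,80),(366,63),(368,212),(70,227)]])
print(P.round(1),P.mean(0))
x=P[1]-P[0];x2=P[2]-P[3];print(np.degrees(np.arctan2(x[1],x[0])),np.degrees(np.arctan2(x2[1],x2[0])))
B=np.array([wr(q,.011)[:2]*1000 for q in [(271,83),(347,80),(351,201),(275,205)]]);print('bay2',B.round(1),B.mean(0))
print('held blank',np.array([wr(q,.0445+.1)[:2]*1000 for q in [(269,229),(370,229),(365,385),(273,385)]]).mean(0))
E
```

```text
[[375.4 125.4]
 [597.  132.5]
 [600.4  31.3]
 [377.3  23.3]] [487.52070842  78.13694037]
1.830121987186439 2.0547819312268536
bay2 [[533.  121.1]
 [584.4 122.2]
 [587.8  39.8]
 [531.8  37.7]] [559.2268754   80.17309001]
held blank [563.82587089  18.03940458]
```

>>> play_rows(motion="30 -.03 .6 0 .4;30 -.03 .6 0 .3;30 0 .36 -.3 0;30 0 0 -.7 0;30 0 0 -.9 0;30 0 0 -.6 0;30 0 0 -.3 0;30 0 0 0 0;30 0 0 0 0")

```text
t: 24.25
position: [0.5606, 0.0798, 0.0481]
tcp_rot: [0.001, 0.695, 0.719, 0.001]
wrist_force: [-0.4, 0.1, -1.6]
gripper_width: 0.437
grasp_force: 61.8
```

>>> play_rows(motion="30 0 0 -.1 0;30 0 0 -.1 0;30 0 0 -.1 0;30 0 0 0 0")

```text
t: 24.75
position: [0.559, 0.0799, 0.0344]
tcp_rot: [-0.0, 0.695, 0.719, -0.0]
wrist_force: [0.3, 0.6, -0.9]
gripper_width: 0.44
grasp_force: 61.8
```

>>> play_rows(motion="42 0 0 0 0;46 0 0 0 0;52 0 0 0 0;52 0 0 .3 0;52 0 0 1 0;52 0 0 1 0;52 0 0 1 0;60 0 -.5 1 0;60 0 -1 0 0;60 0 -1 0 0;60 -.3 -1 0 0;60 -.3 -1 0 0", grip_force=40)

```text
t: 26.25
position: [0.5353, -0.1013, 0.2081]
tcp_rot: [0.001, 0.695, 0.719, 0.0]
wrist_force: [0.3, -0.3, -0.1]
gripper_width: 0.702
grasp_force: 0.0
```

>>> play_rows(motion="60 -.3 -1 0 0;60 -.3 -.5 0 0;60 0 0 0 0;60 0 0 0 0")

```text
t: 26.75
position: [0.5118, -0.1596, 0.2076]
tcp_rot: [0.0, 0.695, 0.719, 0.001]
wrist_force: [-1.0, -0.5, -1.1]
gripper_width: 0.701
grasp_force: 0.0
```

```bash
python3 - <<'E'
from h import *
im,wr,s,R,p=wgrab('w4.png');print(p,closeang(R),s['t']);h=hsvof(im)
im2=grab('top','t3.png');h2=hsvof(im2)
w=(h2[...,1]<25)&(h2[...,2]>215)
print('top',rects('top',im2,sub(w,242,420,215,325),.02))
cv2.imwrite('pics/c4.png',np.hstack([cv2.resize(im[:,:,::-1],(480,360)),cv2.resize(im2[200:335,230:350,::-1],(320,360))]))
E
```

```text
[ 0.51180998 -0.15958374  0.20759921] 1.917145632537253 26.75
top [([484.5, 79.4], [99.4000015258789, 220.8000030517578], 2.1, [264.0, 271.0]), ([539.1, -83.4], [81.5, 218.60000610351562], 179.2, [318.0, 254.0])]
```

View pics/c4.png

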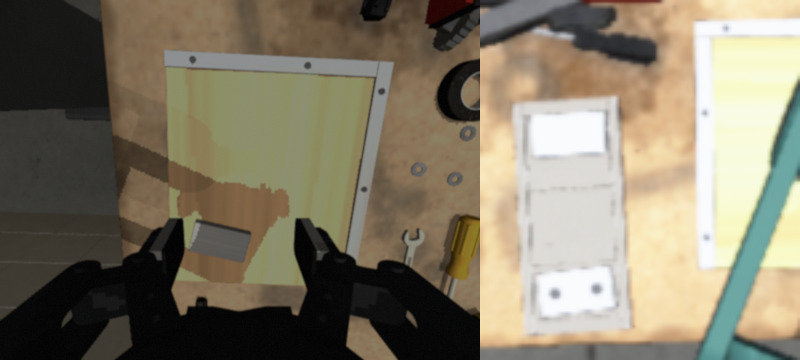

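The carrier view shows the blank lying flat and square in bay 2 (far end), bay 1 empty and the drilled plate untouched. Blank B is at about (293,321) in the full wrist image.

```bash
python3 - <<'E'
from h import *
im=cv2.imread('pics/w4.png')[:,:,::-1].copy();_,wr,*_=wgrab();h=hsvof(im)
m=sub(h[...,1]<40,248,345,285,360);m=cv2.morphologyEx(m.astype(np.uint8),cv2.MORPH_OPEN,np.ones((5,5)))
print('B',wrects(im,wr,m,.024))
E
```

```text
B [([492.7, -254.4], [42.099998474121094, 68.69999694824219], 167.6, [292.0, 321.0])]
```

>>> play_rows(motion="70 -.05 -.25 0 1;70 -.05 -.25 0 1;70 -.05 -.25 0 1;70 -.05 -.25 0 1;70 -.05 -.25 0 1;70 -.05 -.25 0 1;70 -.05 -.25 0 1;70 -.05 -.25 0 1;70 -.05 -.25 0 1;70 0 -.12 0 1;70 0 0 0 1;70 0 0 0 1")

```text
t: 28.4
position: [0.494, -0.2542, 0.2068]
tcp_rot: [-0.0, 0.341, 0.94, 0.0]
wrist_force: [0.8, 0.3, -0.5]
gripper_width: 0.819
grasp_force: 0.0
```

>>> play_rows(motion="60 0 0 0 1;60 0 0 0 1;60 0 0 0 1;60 0 0 0 1;60 0 0 0 1;60 0 0 0 1;60 0 0 0 1;60 0 0 0 0;60 0 0 0 0")

```text
t: 29.52
position: [0.4937, -0.2545, 0.2069]
tcp_rot: [-0.0, 0.105, 0.994, 0.0]
wrist_force: [0.6, 0.2, -0.9]
gripper_width: 0.702
grasp_force: 0.0
```

>>> play_rows(motion="56 0 0 -.6 -.05;56 0 0 -.9 0;56 0 0 -.9 0;56 0 0 -.9 0;56 0 0 -.6 0;56 0 0 -.3 0;56 0 0 -.05 0;30 0 0 0 0;30 0 0 0 0;30 0 0 0 0;30 0 0 0 0", grip_force=30)

```text
t: 30.9
position: [0.4943, -0.2554, 0.0383]
tcp_rot: [0.001, 0.107, 0.994, -0.001]
wrist_force: [-0.3, 0.1, 5.1]
gripper_width: 0.454
grasp_force: 31.2
```

>>> play_rows(motion="30 .14 .17 .02 -1;30 .14 .17 0 -1;30 .14 .17 0 -1;30 .14 .17 0 -1;30 .14 .17 0 -1;30 .14 .17 0 -1;30 .14 .17 0 -1;30 .14 .17 0 -1;30 .14 .17 0 -1;30 .14 .17 0 -1;30 .14 .17 0 -1;30 .14 .17 0 -1")

```text
t: 32.4
position: [0.5606, -0.174, 0.0383]
tcp_rot: [0.0, 0.503, 0.864, -0.001]
wrist_force: [-2.2, -2.3, 2.7]
gripper_width: 0.455
grasp_force: 31.1
```

>>> play_rows(motion="30 .14 .17 0 -1;30 .14 .17 0 -1;30 .14 .17 0 -1;30 .14 .17 0 -1;30 .14 .17 0 -1;30 .14 .17 0 -1;30 .14 .17 0 -1;30 .14 .17 0 -.6;30 0 0 0 0;30 0 0 0 0")

```text
t: 33.65
position: [0.606, -0.1187, 0.0384]
tcp_rot: [0.0, 0.711, 0.703, 0.001]
wrist_force: [1.4, 1.8, 3.6]
gripper_width: 0.457
grasp_force: 31.1
```

```bash
python3 - <<'E'
from h import *
s,R,p=pose();print(p,closeang(R),s['gripper_width'],s['wrist_force'],s['t'])
b,wr,*_=wgrab()
cv2.imwrite('pics/w5.png',cv2.resize(b[:,:,::-1],(480,360)))
E
```

```text
[ 0.60604946 -0.11869155  0.03835651] -0.6704696738941873 0.45663359779356877 [1.36980705 1.80825519 3.57132153] 33.65
```

View pics/w5.png

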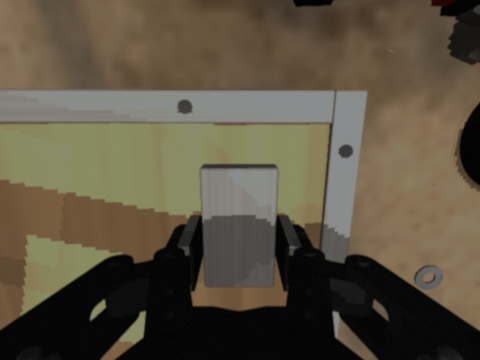

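Blank B is square in the grip at (238,225), about 25 mm short of both fences. I'll slide it home.

>>> play_rows(motion="30 .2 .15 .02 0;30 .25 .17 0 0;30 .15 .13 0 0;30 0 0 0 0")

```text
t: 34.2
position: [0.6306, -0.0999, 0.0384]
tcp_rot: [0.0, 0.711, 0.703, 0.001]
wrist_force: [2.0, 1.4, 1.8]
gripper_width: 0.457
grasp_force: 30.9
```

>>> play_rows(motion="30 .05 .03 0 0;30 .05 .03 0 0;30 0 0 0 0")

```text
t: 34.58
position: [0.6334, -0.0984, 0.0383]
tcp_rot: [-0.0, 0.711, 0.703, 0.0]
wrist_force: [-0.8, -1.3, 1.7]
gripper_width: 0.455
grasp_force: 31.0
```

>>> play_rows(motion="30 0 .05 0 0;30 0 0 0 0")

```text
t: 34.83
position: [0.6334, -0.0973, 0.0384]
tcp_rot: [0.001, 0.712, 0.703, -0.001]
wrist_force: [-1.0, -4.0, 1.2]
gripper_width: 0.457
grasp_force: 30.9
```

>>> play_rows(motion="30 .05 .05 0 0;30 0 0 0 0")

```text
t: 35.08
position: [0.6336, -0.0972, 0.0384]
tcp_rot: [0.0, 0.712, 0.703, -0.003]
wrist_force: [-6.6, -8.5, 3.8]
gripper_width: 0.454
grasp_force: 31.1
```

>>> play_rows(motion="30 0 .05 0 0;30 0 0 0 0")

```text
t: 35.33
position: [0.6336, -0.0971, 0.0384]
tcp_rot: [0.001, 0.712, 0.702, -0.004]
wrist_force: [-6.6, -12.5, 3.6]
gripper_width: 0.457
grasp_force: 31.0
```

>>> play_rows(motion="30 .04 .04 0 0;30 0 0 0 0")

```text
t: 35.58
position: [0.6337, -0.097, 0.0384]
tcp_rot: [0.001, 0.712, 0.702, -0.007]
wrist_force: [-10.1, -15.5, 5.9]
gripper_width: 0.458
grasp_force: 31.2
```

>>> play_rows(motion="30 .05 0 0 0;30 0 0 0 0;30 .02 0 0 0;30 0 0 0 0")

```text
t: 36.08
position: [0.634, -0.097, 0.0384]
tcp_rot: [-0.002, 0.712, 0.702, -0.009]
wrist_force: [-17.7, -15.2, 9.9]
gripper_width: 0.456
grasp_force: 31.7
```

```bash
python3 - <<'E'
from h import *
b,wr,s,R,p=wgrab();print(closeang(R),p)
cv2.imwrite('pics/w6.png',cv2.resize(b[120:400,200:460,::-1],None,fx=2,fy=2,interpolation=cv2.INTER_CUBIC))
E
```

```text
-0.8132684448675437 [ 0.63397301 -0.09701578  0.03844713]
```

View pics/w6.png

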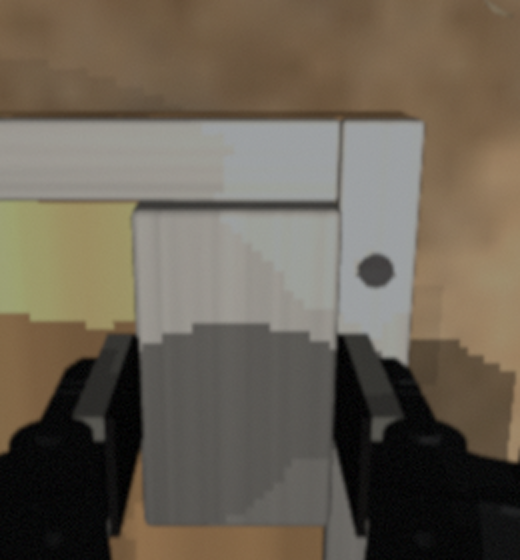

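Both edges are flush: the blank's far edge at row 205 and right edge at column 337 butt on the fences. Lifting to bay 1.

>>> play_rows(motion="30 -.04 -.04 0 0;30 0 0 0 0;30 0 0 .2 0;30 0 0 .4 0;30 0 0 .7 0;30 0 0 1 0;30 -.4 .4 .7 .2;30 -.7 .8 0 .5;30 -.8 .9 0 0;30 -.8 .9 0 0;30 -.6 .8 0 0;30 -.3 .5 0 0", grip_force=60)

```text
t: 37.62
position: [0.4929, 0.0824, 0.1589]
tcp_rot: [-0.001, 0.693, 0.721, 0.001]
wrist_force: [0.1, -0.3, -0.5]
gripper_width: 0.438
grasp_force: 62.4
```

>>> play_rows(motion="30 0 0 0 0;30 0 0 0 0")

```text
t: 37.88
position: [0.4947, 0.0797, 0.1588]
tcp_rot: [0.0, 0.694, 0.72, 0.001]
wrist_force: [-0.4, -0.2, -0.3]
gripper_width: 0.442
grasp_force: 62.4
```

>>> play_rows(motion="30 -.18 -.09 -.3 0;30 0 0 -.7 0;30 0 0 -.9 0;30 0 0 -.6 0;30 0 0 -.3 0;30 0 0 -.1 0;30 0 0 -.1 0;30 0 0 -.1 0;30 0 0 0 0")

```text
t: 39.0
position: [0.4872, 0.076, 0.0348]
tcp_rot: [0.0, 0.694, 0.72, 0.0]
wrist_force: [-0.2, -1.0, -0.8]
gripper_width: 0.44
grasp_force: 62.4
```

>>> play_rows(motion="30 0 0 -.03 0;30 0 0 0 0")

```text
t: 39.25
position: [0.4872, 0.076, 0.0335]
tcp_rot: [0.0, 0.694, 0.72, 0.0]
wrist_force: [0.9, 0.2, -0.6]
gripper_width: 0.442
grasp_force: 62.4
```

>>> play_rows(motion="42 0 0 0 0;46 0 0 0 0;50 0 0 0 0;50 0 0 .3 0;50 0 0 1 0;50 0 0 1 0;50 0 0 1 0;60 0 -.5 1 0;60 0 -1 0 0;60 0 -1 0 0;60 0 -1 0 0;60 0 -1 0 0", grip_force=40)

```text
t: 40.75
position: [0.487, -0.1053, 0.2065]
tcp_rot: [0.001, 0.694, 0.72, 0.0]
wrist_force: [1.1, -0.4, -0.4]
gripper_width: 0.707
grasp_force: 0.0
```

>>> play_rows(motion="60 0 -1 0 0;60 0 -.5 0 0;60 0 0 0 0;60 0 0 0 0")

```text
t: 41.25
position: [0.4872, -0.1629, 0.2055]
tcp_rot: [-0.0, 0.694, 0.72, 0.0]
wrist_force: [0.9, 0.8, -0.2]
gripper_width: 0.702
grasp_force: 0.0
```

```bash
python3 - <<'E'
from h import *
s,R,p=pose();print(p,s['t'])
a=grab('top');b=grab('side')
cv2.imwrite('pics/fin.png',np.hstack([cv2.resize(a[195:335,130:340,::-1],(525,350),interpolation=cv2.INTER_CUBIC),cv2.resize(b[80:340,200:390,::-1],(256,350))]))
E
```

```text
[ 0.48716106 -0.16294567  0.20547952] 41.25
```

View pics/fin.png

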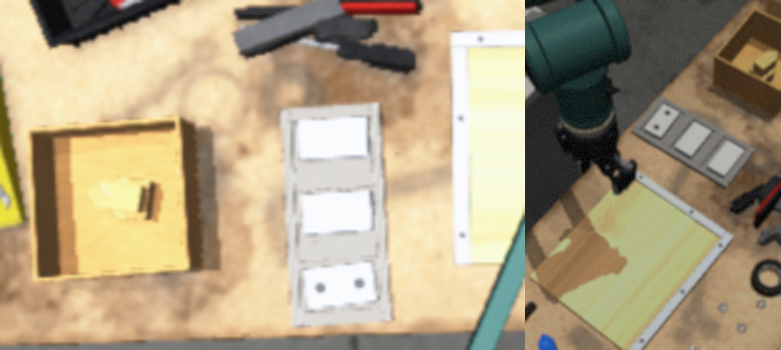

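The final view shows both blanks flat in bays 2 (332,137) and 1 (335,212). The drilled plate is still in bay 0, both offcuts are in the bin, and the board is clear.

```bash
python3 -c "
from station import order
print(order.hand_in())"
```

```text
the job is handed in; nothing more can be done
None
```

The job is done and handed in: both offcuts are in the scrap bin, and each blank was squared in the corner and then laid flat in an empty carrier bay (bays 2 and 1), with the drilled plate and the bench tools left alone.

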